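Open the combination lockbox at the drone repair bench

TASK

Open the battery lockbox. Crank its dial clockwise until the red mark has passed the white pointer once, and stop with red at the pointer the second time; crank back anticlockwise, past blue once, and stop at blue the second time. The last number is lost: turn clockwise again, slowly, and feel for it: within half a turn the dial comes up against the bolt as it drops in, and you must not force it there. Then slide the blue cover all the way open, away from you, without shifting the loose things on the bench.

Things in the scene. Friction and masses are not known exactly. Their poses are not given: they have to be found in the camera images.
- dial_axis (a point): Dark steel lockbox fixed to the bench, 170 (its x) by 260 (its y) by 96 mm high; on its -y part a black dial 82 mm across, 8 mm thick, upright axis. This point is on that axis at the box's flat top, 96 mm above the bench; the dial's top face is 11 mm higher. Axes of the box: z up, x away from the robot (the way the cover opens), y towards the cover.
- pointer (a point): White bar on the box top just outside the dial, on the box's -x side (nearest the robot), 52 mm from the dial axis. The mark standing next to it is the one that is set.
- dial (a joint): Dial angle, rad, grows clockwise seen from above, never wraps; starts between -0.8 and 0.8. Blue is at the pointer at 0.4, red at 1.3, and every 6.283 more or less. So: clockwise to 7.583 (red, second time), back to 0.4 (blue, second time), then clockwise to a felt stop that lies anywhere between 1.2 and 3.4, unknown. Turning takes 0.05 to 0.15 N m.
- red_mark (a point): Red bar 20 by 6 mm on the dial's face, 30 mm from the axis. Red and blue must be set within 0.15 rad (4 mm at the spinner) of the pointer; overshooting by more carries an inner wheel too far. If the lock fails to open, start over with at least two clockwise turns.
- blue_mark (a point): Blue bar 20 by 6 mm on the dial's face, 30 mm from the axis, 0.9 rad from the red. If no stop is felt within 3.1 rad (half a turn) clockwise from blue, the dialing was wrong.
- spinner_mid (a point): Centre, half-way up, of the dial's spinner: an upright aluminium sleeve 14 mm in diameter, 36 mm tall, turning freely on its pin, on the dial's face 27 mm from the dial axis, opposite the red mark. Its centre is 20 mm above the dial's face. It goes round clockwise, seen from above, as the dial angle grows; a gripper that does not turn can hold it and lead it round.
- bolt_flag (a point): Small orange flag 20 by 6 mm in a black slot of the box top between dial and cover; it rides on the bolt and moves 7 mm towards the dial when the bolt drops.
- cover (a joint): Travel of the blue sliding cover, m: 0 shut, 0.10 fully open; it slides along the box's +x (away from the robot), with about 2.5 N of friction, and is blocked after 2 mm while the bolt is out.
- cover_grip (a point): Centre of the black bar handle on the cover: bar 12 by 60 by 12 mm, its length along the box's y, carried on two posts; its centre is 34 mm above the cover's face, so there is 28 mm of free height under the bar. Axes as the box.
- screwdriver_grip (a point): Red-handled screwdriver 160 mm long, loose, lying in front of the lockbox: leave alone (this point is on its handle).
- battery: Yellow battery pack 35 by 75 by 28 mm, loose, lying in front of the lockbox: leave alone. Origin at the centre of its underside.
- red_bin: Red open bin 200 by 140 by 100 mm, loose: leave alone. Origin at the centre of its underside.
- parts_case: Clear flat case 140 by 200 by 35 mm, loose: leave alone. Origin at the centre of its underside.
- motor: Small copper-coloured motor, 28 mm in diameter, 34 mm tall, loose: leave alone. Origin at the centre of its underside.
- bolt (a joint): Travel of the spring bolt, m: 0 locked, 0.007 dropped into the dial and clear of the cover. Its 5 N spring moves it, only when the combination is right; within 0.2 rad more the dial then stops against it. The bolt yields: about 0.03 rad of the dial for 10 N at the spinner; more than 16 N along the circle at the spinner, or 20 N from the cover, spoils it.
- bolt_guide (a joint): Sideways give of the bolt along the box's x, m: 0 unloaded, 0.001 for every 16 N that the dial or the cover presses on it sideways. More than 0.00125 either way (20 N) bends it and spoils the job. The readings are too noisy to rely on: feel the force at the hand.

How it is judged:
On the way, in this order (a step that is already met when the one before it is completed fails the run):
1. the dialed combination lets the bolt drop, with the cover still shut (value of joint bolt above 0.005 m and value of joint cover below 0.005 m), for 0.2 s.
2. the cover is slid open (value of joint cover above 0.085 m), for 0.1 s.
At the end, for the whole second after the job is handed in: The bolt is dropped (more than 5 mm), the cover is at rest, open by at least 85 of its 100 mm (value of joint cover above 0.085 m and value of joint bolt above 0.005 m and velocity of joint cover between -0.01 and 0.01 m/s); the robot touches nothing.
It fails at once if the bolt is forced sideways (more than 20 N on it, from the dial or the cover: bent by more than 1.25 mm) (value of joint bolt_guide above 0.00125 m or value of joint bolt_guide below -0.00125 m).
It fails at once if a loose thing is shifted more than 30 mm (distance of any of screwdriver_grip, battery, red_bin, parts_case, motor from where it was at the start of the episode above 0.03 m).
It also fails if it takes over 72 s, if anything falls off the work surface, if the arm or the gripper's body presses on something with over 40 N, if the wrist force passes 120 N, or if a joint passes its speed limit or range.

ROBOT

A 6-joint arm with a two-finger parallel gripper is mounted at the origin on the work surface. World frame = base frame: x ahead of the robot, y to its left, z up, the work surface at z = 0. Lengths are in m, angles in rad, forces in N, time in s.
With the tool pointing down it reaches from about 0.25 to 0.725 m from the base axis. Payload 9.7 kg.
Tool frame: the origin (TCP) lies on the centre line of the jaws, within the pads' length; the fingertips stand 8 mm ahead of it and the grasp point (between the pads) lies 11 mm behind it; z points along the fingers, y is the line along which they close (so a half turn about z gives the same grasp; the last joint's range is limited). The gripper opens to 85 mm and grips with 20 to 120 N. Pads are 22 mm wide; open, the fingers measure 114 mm over their backs; the gripper's body (76 mm by 85 mm) begins 54 mm behind the grasp point. The pads swing forward as they close: fully open they stand 13 mm farther back than shut.
Start: joints at [-1.287, 0.087, 0.176, 1.66, 0, 1.571], TCP at [0.154, -0.528, 0.239] pointing down, gripper open.
Joint ranges: [-3.13, 3.13], [-0.85, 1.81], [-1.15, 1.24], [-2.2, 2.28], [-1.44, 1.52], [-3.14, 3.14]. Speed limits (rad/s): [2.22, 2.22, 2.57, 3.14, 3.14, 3.14].

INTERFACE

Orientations are given as a 3x3 rotation matrix whose columns are the frame's x, y, z axes.
In Python, from station import sensors, eyes, bot, finder gives the robot as it stands.
- The arm moves only by the shell command python3 -m creep 'ROWS' [OPENING] [FORCE]. ROWS is JSON, a list of rows, each an object of numbers: "tx", "ty", "tz": the shift along the world's x, y, z in cm; "rx", "ry", "rz": the turn, a rotation vector about the world's x, y, z in rad. A call has 1 to 10 rows; each row shifts and turns the commanded pose from where the row before left it; what a row does not reach is not made up. A row lasts 1/12 s, in which the tool goes at most 41.7 mm and 7.16 degrees, less where a joint would pass 70% of its speed; a pose out of reach is approached as far as the arm can. A call is refused whole if a number of a shift passes 4.17 or a number of a turn 0.125, either way. A call with a gripper value outside its range is refused whole. OPENING is the closure, from 0 (fully open) to 1 (shut), set as the call begins (- or left out, the last holds). The fingers move at their own pace and stop on an object; FORCE is the grip in N (left out, the last holds). Time passes only in rows, so rows that do not move let the fingers close. It gives the time, the measured TCP pose, the force, the opening and the grip force at its end, in the units of the state.
- sensors.get_state(): the state, without advancing time (a new reading comes with each control period).
- eyes.snapshot(name): name is "scene" or "side" or "wrist"; returns a dict with "image" (384x512x3 uint8, red, green, blue), "depth" (384x512 float32, m along the optical axis (not along the pixel's ray), 0 where there is no reading), "fx", "fy", "cx", "cy" (pixels), "R" (3x3) and "t" (3): a world point X has camera coordinates R X + t. Camera axes: x right, y down, z forward; pixel columns grow to the right and rows downward; lengths in m; the calibration is good to about 2 mm. A picture is of the moment at which its call begins.
- bot.finish_job(): hands the job in; it is judged then, once.
Trained networks look in the newest picture that a camera, given by its name, has taken for a name from the list of things; names that differ only in an ending like _2 or _b are one class to them, and where a whole thing is asked for, a point or a joint stands for the part that bears it (a point fixed in the world has none). Each returns a list of dicts, best first, with "p" (0 to 1); they miss things now and then, are a little off and sometimes report something else, mostly with a low value. They report only what shows in the picture. A call takes as long as a camera call.
- finder.masks_of(camera, name): "region" (384x512 bool, what is visible of it) and "xy" ([column, row] in pixels, amid what is visible of it).
The state is a dict: "time": time; "qpos": joint angles; "dq": joint speeds; "effort": joint torques, N m; "position": TCP position; "orientation": TCP orientation; "contact_force": force on the tool from outside, world axes, zero at the start; "ft_torque": the same for the moment, N m; "grip_width": finger opening in m; "grip_force": force on a finger pad.
Only numpy, scipy, OpenCV 4.12 (cv2) and the standard library are available. Lean on these libraries where they do the work, as an engineer would, in place of code of your own. Each camera call takes 0.05 s, during which the arm holds its last target. There are 200 camera calls.

## Working session

There is one attempt and no reset: what is moved stays moved. The work goes in short steps, Python scripts to look and compute and a shell command to move; the robot and the scene stay as the last step left them, time stands still between calls to the robot, and variables do not carry over. Pictures are saved under pics/ and viewed, at most 10 in all, crops included, and the job is handed in when it is done.

```bash
ls; mkdir -p pics
cat > h.py <<'E'
import numpy as np, cv2
from station import sensors, eyes, bot, finder
def world(s,xy,z=None):
    u,v=xy; d=np.array([(u-s['cx'])/s['fx'],(v-s['cy'])/s['fy'],1.])
    R=np.array(s['R']);t=np.array(s['t'])
    if z is None:
        k=s['depth'][int(round(v)),int(round(u))]; return R.T@(d*k-t)
    o=-R.T@t; r=R.T@d; return o+r*(z-o[2])/r[2]
def pts(s,m):
    v,u=np.nonzero(m&(s['depth']>0)); k=s['depth'][v,u]
    c=np.stack([(u-s['cx'])/s['fx']*k,(v-s['cy'])/s['fy']*k,k],1)
    return (c-np.array(s['t']))@np.array(s['R'])
E
python3 - <<'E'
from h import *
np.set_printoptions(precision=4,suppress=True)
ims=[]
for c in ["scene","side"]:
    s=eyes.snapshot(c); ims.append(s['image'])
    print(c,'cam',-np.array(s['R']).T@np.array(s['t']))
    for n in ["dial","pointer","red_mark","blue_mark","spinner_mid","bolt_flag","cover_grip","screwdriver_grip","battery","motor","red_bin","parts_case","dial_axis"]:
        try: r=finder.masks_of(c,n)
        except Exception as e: print(n,e); continue
        if r:
            b=r[0]; P=pts(s,b['region'])
            print(n,round(b['p'],2),np.round(b['xy'],0),int(b['region'].sum()),np.median(P,0) if len(P) else None)
        else: print(n,'-')
for i,n in enumerate(["scene","side"]): cv2.imwrite(f"pics/{n}0.png",cv2.cvtColor(ims[i],cv2.COLOR_RGB2BGR))
st=sensors.get_state(); print(st)
E
```

```text
pics
scene cam [ 1.2963 -0.0088  1.0092]
dial 0.91 [208. 211.] 473 [ 0.571  -0.1426  0.1074]
pointer 0.92 [233. 225.] 5812 [ 0.5981 -0.0673  0.0941]
red_mark 0.6 [210. 214.] 537 [ 0.5707 -0.1418  0.1072]
blue_mark 0.69 [207. 212.] 573 [ 0.5706 -0.1439  0.107 ]
spinner_mid 0.43 [217. 212.] 42 [ 0.5808 -0.1197  0.1347]
bolt_flag 0.19 [207. 212.] 506 [ 0.5716 -0.1417  0.1073]
cover_grip 0.9 [252. 217.] 2153 [ 0.5607 -0.0123  0.0943]
screwdriver_grip 0.64 [190. 195.] 131 [ 0.4177 -0.2332  0.0229]
battery 0.72 [265. 189.] 142 [0.3905 0.0283 0.0273]
motor 0.5 [158. 182.] 62 [ 0.3485 -0.346   0.0186]
red_bin 0.73 [406. 216.] 3748 [0.4882 0.4593 0.0405]
parts_case 0.89 [ 97. 244.] 3242 [ 0.6276 -0.4669  0.0345]
dial_axis 0.66 [235. 223.] 5729 [ 0.5978 -0.0655  0.0941]
side cam [-0.5009 -0.9425  1.1155]
dial 0.67 [302. 200.] 213 [ 0.5495 -0.1302  0.1077]
pointer 0.76 [284. 205.] 3030 [ 0.4919 -0.0662  0.0928]
red_mark 0.59 [241. 225.] 258 [0.3815 0.0123 0.0246]
blue_mark 0.66 [305. 199.] 232 [ 0.5497 -0.1303  0.1076]
spinner_mid 0.37 [292. 253.] 208 [ 0.4    -0.2133  0.0193]
bolt_flag 0.32 [1
[... 231 characters left out ...]
 [197. 171.] 331 [0.5097 0.376  0.0348]
parts_case 0.81 [397. 257.] 2424 [ 0.5915 -0.4794  0.0347]
dial_axis 0.62 [283. 206.] 3208 [ 0.4905 -0.0671  0.0926]
{'time': 1.4, 'qpos': array([-1.287 ,  0.087 ,  0.1759,  1.6598,  0.    ,  1.5708]), 'dq': array([ 0.0013,  0.0005,  0.0007, -0.0006, -0.0002, -0.0006]), 'effort': array([ -0.0018, -52.01  ,  46.4859,   0.0016,  -0.0001,  -0.    ]), 'position': array([ 0.154 , -0.528 ,  0.2393]), 'orientation': array([[ 0.96,  0.28,  0.  ],
       [ 0.28, -0.96,  0.  ],
       [ 0.  , -0.  , -1.  ]]), 'contact_force': array([-0.8335,  0.2179, -0.6871]), 'ft_torque': array([ 0.0084, -0.0114, -0.0275]), 'grip_force': 0.0, 'grip_width': 0.08521976556818522}
```

Run:
```python
import cv2,numpy as np
a=cv2.imread('pics/scene0.png')[160:270,150:300]; b=cv2.imread('pics/side0.png')[160:270,225:345]
cv2.imwrite('pics/crop0.png',np.hstack([cv2.resize(a,(430,315),interpolation=2),cv2.resize(b,(344,315),interpolation=2)]))
```

```text
(no output)
```

View pics/crop0.png

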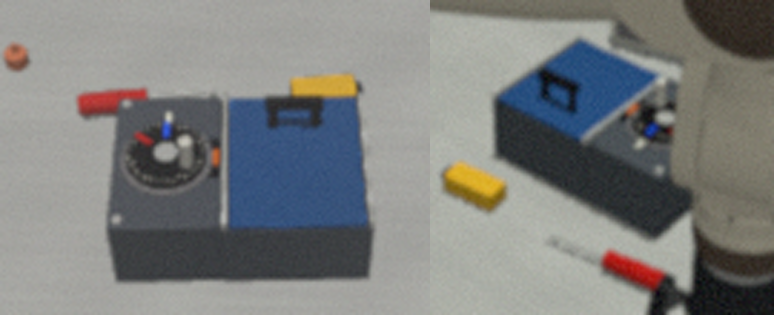

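The crop shows the dial left of the cover, with blue at the robot's side (167,127), red at (145,138), the spinner at (187,150) and the orange flag at (215,157). The handle sits at the cover's near end (295,110). Next I move above the dial.

```bash
python3 -m creep '[{"tx":2.8,"ty":2.8,"tz":0.3},{"tx":2.8,"ty":2.8,"tz":0.3},{"tx":2.8,"ty":2.8,"tz":0.3},{"tx":2.8,"ty":2.8,"tz":0.3},{"tx":2.8,"ty":2.8},{"tx":2.8,"ty":2.8},{"tx":2.8,"ty":2.8},{"tx":2.8,"ty":2.8},{"tx":2.8,"ty":2.8},{"tx":2.8,"ty":2.8}]' 0.5 30
python3 -m creep '[{"tx":2.8,"ty":2.8},{"tx":2.8,"ty":2.8},{"tx":2.8,"ty":2.8},{"tx":1.0,"ty":1.0},{}]'
python3 - <<'E'
from h import *
np.set_printoptions(precision=4,suppress=True)
s=eyes.snapshot("wrist"); print('cam',-np.array(s['R']).T@np.array(s['t']))
for n in ["dial","pointer","red_mark","blue_mark","spinner_mid","bolt_flag","cover_grip"]:
    for b in finder.masks_of("wrist",n)[:1]:
        P=pts(s,b['region']); print(n,round(b['p'],2),np.round(b['xy'],0),int(b['region'].sum()),np.median(P,0))
cv2.imwrite("pics/w0.png",cv2.cvtColor(s['image'],cv2.COLOR_RGB2BGR)); np.save('w0.npy',s,allow_pickle=True)
E
```

```text
cam [ 0.2256 -0.5054  0.375 ]$[0]: bad value
$[0]: bad value
```

View pics/w0.png

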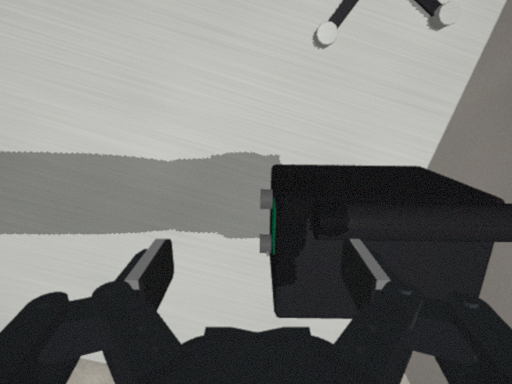

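The arm did not move: the rows were refused, probably because every row needs all six keys. The picture shows only bare bench and the gripper fingers.

```bash
python3 -m creep '[{"tx":2.8,"ty":2.8,"tz":0.3,"rx":0,"ry":0,"rz":0},{"tx":2.8,"ty":2.8,"tz":0.3,"rx":0,"ry":0,"rz":0},{"tx":2.8,"ty":2.8,"tz":0.3,"rx":0,"ry":0,"rz":0},{"tx":2.8,"ty":2.8,"tz":0.3,"rx":0,"ry":0,"rz":0},{"tx":2.8,"ty":2.8,"tz":0,"rx":0,"ry":0,"rz":0},{"tx":2.8,"ty":2.8,"tz":0,"rx":0,"ry":0,"rz":0},{"tx":2.8,"ty":2.8,"tz":0,"rx":0,"ry":0,"rz":0},{"tx":2.8,"ty":2.8,"tz":0,"rx":0,"ry":0,"rz":0},{"tx":2.8,"ty":2.8,"tz":0,"rx":0,"ry":0,"rz":0},{"tx":2.8,"ty":2.8,"tz":0,"rx":0,"ry":0,"rz":0}]' 0.5 30
```

```text
time: 2.63
position: [0.4351, -0.2463, 0.2515]
orientation: [[0.96, 0.28, 0.001], [0.28, -0.96, -0.0], [0.0, 0.0, -1.0]]
contact_force: [1.0, -0.1, 0.5]
grip_width: 0.0427
grip_force: 0.0
```

```bash
python3 -m creep '[{"tx":2.6,"ty":2.8,"tz":0,"rx":0,"ry":0,"rz":0},{"tx":2.6,"ty":2.8,"tz":0,"rx":0,"ry":0,"rz":0},{"tx":1.5,"ty":2.4,"tz":0,"rx":0,"ry":0,"rz":0},{"tx":0,"ty":0,"tz":0,"rx":0,"ry":0,"rz":0}]'
python3 - <<'E'
from h import *
np.set_printoptions(precision=4,suppress=True)
s=eyes.snapshot("wrist"); print('cam',-np.array(s['R']).T@np.array(s['t']))
for n in ["dial","pointer","red_mark","blue_mark","spinner_mid","bolt_flag","cover_grip"]:
    for b in finder.masks_of("wrist",n)[:1]:
        P=pts(s,b['region']); print(n,round(b['p'],2),np.round(b['xy'],0),int(b['region'].sum()),np.median(P,0))
cv2.imwrite("pics/w1.png",cv2.cvtColor(s['image'],cv2.COLOR_RGB2BGR)); np.save('w1.npy',s,allow_pickle=True)
E
```

```text
time: 2.97
position: [0.5032, -0.1643, 0.2507]
orientation: [[0.959, 0.284, -0.0], [0.284, -0.959, 0.001], [0.0, -0.001, -1.0]]
contact_force: [1.0, -0.8, -0.5]
grip_width: 0.0428
grip_force: 0.0
cam [ 0.5748 -0.1416  0.3864]
dial 0.62 [251. 114.] 5961 [ 0.562  -0.1391  0.1082]
pointer 0.98 [179.  91.] 47289 [ 0.5621 -0.0651  0.0964]
red_mark 0.72 [250. 116.] 5985 [ 0.562  -0.1392  0.1082]
blue_mark 0.78 [247. 115.] 6010 [ 0.5621 -0.1392  0.1082]
spinner_mid 0.78 [229.  91.] 259 [ 0.5761 -0.1182  0.1459]
cover_grip 0.74 [124.  81.] 24206 [ 0.5565 -0.0145  0.0955]
```

View pics/w1.png

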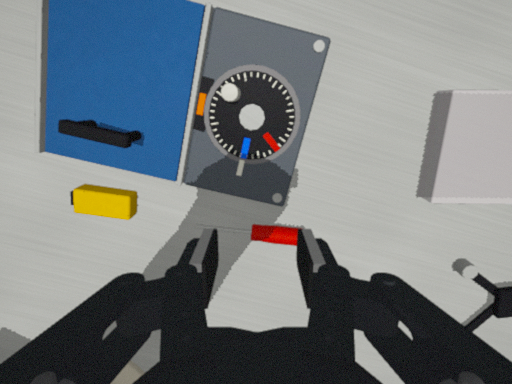

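The view from above shows the dial hub at (252,117), pointer (240,168), spinner top (229,92), blue (246,148), red (271,141), flag (202,104). The handle is at (98,132).

Run:
```python
from h import *
np.set_printoptions(precision=4,suppress=True)
s=np.load('w1.npy',allow_pickle=True).item()
im=s['image'].astype(int); r,g,b=im[...,0],im[...,1],im[...,2]
box=np.zeros(r.shape,bool); box[60:185,195:305]=1
def cen(m,z,n):
    v,u=np.nonzero(m&box); w=world(s,(u.mean(),v.mean()),z); print(n,len(u),u.mean(),v.mean(),w); return w
red=cen((r>120)&(g<70)&(b<70),.107,'red')
blue=cen((b>120)&(r<80)&(g<120),.107,'blue')
# white-ish hub & spinner
br=((im.min(2)>150)).astype(np.uint8)&box.astype(np.uint8)
n,l,st,c=cv2.connectedComponentsWithStats(br)
for i in range(1,n):
    if st[i,4]>40: print(st[i],c[i],world(s,c[i]),world(s,c[i],.143),world(s,c[i],.107),world(s,c[i],.097))
bl=((im.max(2)<45)&box).astype(np.uint8)
n,l,st,c=cv2.connectedComponentsWithStats(bl)
i=1+np.argmax(st[1:,4]); ct=cv2.findContours((l==i).astype(np.uint8),0,1)[0][0]
e=cv2.fitEllipse(cv2.convexHull(ct)); print('dial',e, world(s,e[0],.107), 'r', e[1][0]/2/s['fx']*(.386-.107))
for n,uv,z in [('pointer',(240,168),.097),('barL',(60,125),.125),('barR',(131,139),.125),('hub',(252,117),.109),('spin',(229,92),.143),('flag',(202,104),.097),('edgeTop',(210,7),.096),('edgeBot',(184,181),.096)]:
    print(n,world(s,uv,z),world(s,uv))
```

```text
red 147 270.70068027210885 141.30612244897958 [ 0.543  -0.1645  0.107 ]
blue 152 245.02631578947367 147.23026315789474 [ 0.5304 -0.1422  0.107 ]
[195  60   7  37 126] [196.9524  73.7937] [ 0.5825 -0.0807  0.1   ] [ 0.5813 -0.0899  0.143 ] [ 0.5823 -0.0822  0.107 ] [ 0.5826 -0.0801  0.097 ]
[216  81  22  20 260] [228.5462  91.4769] [ 0.5756 -0.1175  0.1458] [ 0.5756 -0.1172  0.143 ] [ 0.5757 -0.1136  0.107 ] [ 0.5758 -0.1126  0.097 ]
[239 104  26  26 498] [251.4458 116.5341] [ 0.5603 -0.1401  0.1094] [ 0.562  -0.1403  0.143 ] [ 0.5601 -0.1401  0.107 ] [ 0.5596 -0.1401  0.097 ]
[295 134  10  51 304] [301.0066 163.9013] [ 0.5133 -0.2222  0.0006] [ 0.536  -0.1924  0.143 ] [ 0.5302 -0.1999  0.107 ] [ 0.5286 -0.202   0.097 ]
dial ((229.723388671875, 133.41114807128906), (26.45957374572754, 55.747276306152344), 142.61013793945312) [ 0.5391 -0.1245  0.107 ] r 0.01286818176564758
pointer [ 0.5067 -0.1431  0.097 ] [ 0.5077 -0.143   0.101 ]
barL [0.5056 0.0217 0.125 ] [0.5085 0.0149 0.1358]
barR [ 0.5113 -0.0411  0.125 ] [ 0.5118 -0.042   0.1272]
hub [ 0.56   -0.1407  0.109 ] [ 0.56   -0.1407  0.1098]
spin [ 0.5753 -0.1177  0.143 ] [ 0.5753 -0.1181  0.1472]
flag [ 0.5574 -0.0909  0.097 ] [ 0.5575 -0.0913  0.0994]
edgeTop [ 0.6398 -0.0786  0.096 ] [ 0.639  -0.0794  0.0997]
edgeBot [ 0.4764 -0.0904  0.096 ] [ 0.4764 -0.0904  0.0962]
```

```bash
python3 -m creep '[{"tx":2.4,"ty":1.57,"tz":-2.9,"rx":0,"ry":0,"rz":0},{"tx":2.4,"ty":1.57,"tz":-2.9,"rx":0,"ry":0,"rz":0},{"tx":2.44,"ty":1.57,"tz":-2.9,"rx":0,"ry":0,"rz":0},{"tx":0,"ty":0,"tz":-2,"rx":0,"ry":0,"rz":0},{"tx":0,"ty":0,"tz":-2.2,"rx":0,"ry":0,"rz":0},{"tx":0,"ty":0,"tz":0,"rx":0,"ry":0,"rz":0}]'
python3 -m creep '[{"tx":0,"ty":0,"tz":0,"rx":0,"ry":0,"rz":0},{"tx":0,"ty":0,"tz":0,"rx":0,"ry":0,"rz":0},{"tx":0,"ty":0,"tz":0,"rx":0,"ry":0,"rz":0},{"tx":0,"ty":0,"tz":0,"rx":0,"ry":0,"rz":0}]' 1 40
```

```text
time: 3.87
position: [0.5714, -0.1208, 0.1174]
orientation: [[0.96, 0.28, -0.007], [0.28, -0.96, 0.001], [-0.006, -0.003, -1.0]]
contact_force: [-0.5, -0.2, -0.3]
grip_width: 0.0428
grip_force: 0.0
time: 4.2
position: [0.5741, -0.1213, 0.1243]
orientation: [[0.96, 0.28, 0.003], [0.28, -0.96, -0.0], [0.003, 0.001, -1.0]]
contact_force: [-0.5, 1.3, 3.9]
grip_width: 0.0125
grip_force: 39.5
```

```bash
python3 -m creep '[{"tx":0,"ty":0,"tz":0,"rx":0,"ry":0,"rz":0},{"tx":0,"ty":0,"tz":0,"rx":0,"ry":0,"rz":0},{"tx":0,"ty":0,"tz":0,"rx":0,"ry":0,"rz":0}]'
python3 - <<'E'
from h import *
np.set_printoptions(precision=4,suppress=True)
s=eyes.snapshot("wrist"); st=sensors.get_state(); print(st['position'],st['contact_force'],st['qpos'])
cv2.imwrite("pics/w2.png",cv2.cvtColor(s['image'],cv2.COLOR_RGB2BGR)); np.save('w2.npy',s,allow_pickle=True)
E
```

```text
time: 4.45
position: [0.5741, -0.1212, 0.1242]
orientation: [[0.96, 0.28, 0.003], [0.28, -0.96, -0.001], [0.003, 0.002, -1.0]]
contact_force: [-0.6, -0.4, 7.0]
grip_width: 0.0128
grip_force: 39.8
[ 0.5741 -0.1212  0.1242] [-0.0791  0.7134  6.8434] [-0.208   0.1584  0.0325  1.4418 -0.0002  2.65  ]
```

View pics/w2.png

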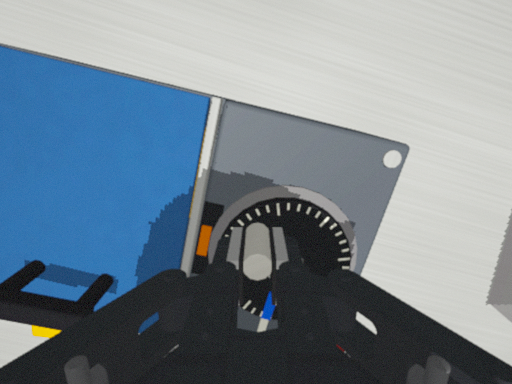

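The fingers hold the spinner, top at (257,266), with blue at (270,305) and the pointer at (264,325). I'll measure the offset between grip and spinner.

Run:
```python
from h import *
np.set_printoptions(precision=4,suppress=True)
s=np.load('w2.npy',allow_pickle=True).item()
im=s['image'].astype(int); r,g,b=im[...,0],im[...,1],im[...,2]
m=(b>120)&(r<80)&(g<120); m[:285]=0; m[330:]=0; m[:,:250]=0; m[:,285:]=0
v,u=np.nonzero(m); print('blue',len(u),u.mean(),v.mean(),world(s,(u.mean(),v.mean()),.107))
for n,uv,z in [('spin',(258,267),.143),('pointer',(264,325),.097),('flag',(205,240),.097),('scr',(392,158),.097)]: print(n,world(s,uv,z),world(s,uv))
s1=np.load('w1.npy',allow_pickle=True).item(); print('scr w1',world(s1,(319,46),.097),'flag',world(s1,(202,104),.097))
# outer ring: ellipse through ring outer edge, rough picks
c=cv2.resize(s['image'][180:345,170:385],None,fx=3.6,fy=3.6,interpolation=2); cv2.imwrite('pics/w2c.png',cv2.cvtColor(c,cv2.COLOR_RGB2BGR))
```

```text
blue 209 268.1004784688995 307.8181818181818 [ 0.5269 -0.1406  0.107 ]
spin [ 0.5751 -0.1197  0.143 ] [ 0.5766 -0.1192  0.1454]
pointer [ 0.5047 -0.1447  0.097 ] [ 0.5088 -0.1434  0.1017]
flag [ 0.5568 -0.0906  0.097 ] [ 0.5577 -0.0907  0.0987]
scr [ 0.6376 -0.1821  0.097 ] [ 0.6376 -0.1813  0.0986]
scr w1 [ 0.6374 -0.182   0.097 ] flag [ 0.5574 -0.0909  0.097 ]
```

View pics/w2c.png

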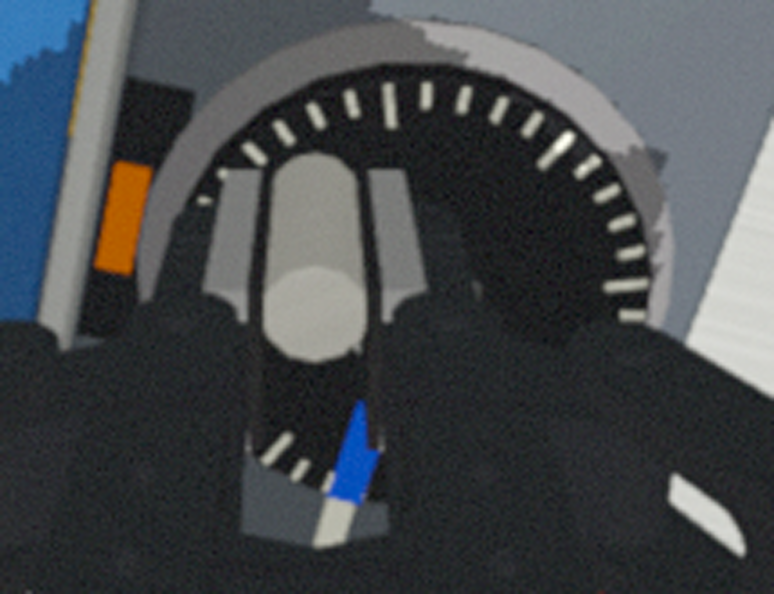

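Run:
```python
import numpy as np
p=0.95-np.arange(17)*np.pi/8
x=2.7*np.cos(p);y=2.7*np.sin(p)
print(np.round(np.stack([np.diff(x),np.diff(y)],1),2).tolist())
```

```text
[[0.72, -0.77], [0.37, -0.99], [-0.03, -1.05], [-0.43, -0.96], [-0.77, -0.72], [-0.99, -0.37], [-1.05, 0.03], [-0.96, 0.43], [-0.72, 0.77], [-0.37, 0.99], [0.03, 1.05], [0.43, 0.96], [0.77, 0.72], [0.99, 0.37], [1.05, -0.03], [0.96, -0.43]]
```

```bash
python3 -m creep '[{"tx":0.72,"ty":-0.77,"tz":0.25,"rx":0,"ry":0,"rz":0},{"tx":0.37,"ty":-0.99,"tz":0,"rx":0,"ry":0,"rz":0}]' | grep -E "pos|con"
python3 -m creep '[{"tx":0,"ty":0,"tz":0,"rx":0,"ry":0,"rz":0}]' | grep -E "pos|con"
python3 -m creep '[{"tx":-0.03,"ty":-1.05,"tz":0,"rx":0,"ry":0,"rz":0},{"tx":-0.43,"ty":-0.96,"tz":0,"rx":0,"ry":0,"rz":0}]' | grep -E "pos|con"
python3 -m creep '[{"tx":0,"ty":0,"tz":0,"rx":0,"ry":0,"rz":0}]' | grep -E "pos|con|grip"
```

```text
position: [0.5842, -0.1375, 0.1245]
contact_force: [-3.7, 1.4, -3.3]
position: [0.5843, -0.1396, 0.1245]
contact_force: [1.3, -3.8, -4.4]
position: [0.5798, -0.1583, 0.1245]
contact_force: [-4.0, 5.6, -5.5]
position: [0.5784, -0.1598, 0.1245]
contact_force: [-4.1, -1.1, -5.7]
grip_width: 0.0123
grip_force: 40.6
```

```bash
python3 -m creep '[{"tx":-0.77,"ty":-0.72,"tz":-0.15,"rx":0,"ry":0,"rz":0},{"tx":-0.99,"ty":-0.37,"tz":0,"rx":0,"ry":0,"rz":0}]' | grep -E "pos|con"
python3 -m creep '[{"tx":-1.05,"ty":0.03,"tz":0,"rx":0,"ry":0,"rz":0},{"tx":-0.96,"ty":0.43,"tz":0,"rx":0,"ry":0,"rz":0}]' | grep -E "pos|con"
python3 -m creep '[{"tx":-0.72,"ty":0.77,"tz":0,"rx":0,"ry":0,"rz":0},{"tx":-0.37,"ty":0.99,"tz":0,"rx":0,"ry":0,"rz":0}]' | grep -E "pos|con"
python3 -m creep '[{"tx":0.03,"ty":1.05,"tz":0,"rx":0,"ry":0,"rz":0},{"tx":0.43,"ty":0.96,"tz":0,"rx":0,"ry":0,"rz":0}]' | grep -E "pos|con"
python3 -m creep '[{"tx":0.77,"ty":0.72,"tz":0,"rx":0,"ry":0,"rz":0},{"tx":0.99,"ty":0.37,"tz":0,"rx":0,"ry":0,"rz":0}]' | grep -E "pos|con"
python3 -m creep '[{"tx":1.05,"ty":-0.03,"tz":0,"rx":0,"ry":0,"rz":0},{"tx":0.96,"ty":-0.43,"tz":0,"rx":0,"ry":0,"rz":0}]' | grep -E "pos|con"
python3 -m creep '[{"tx":0,"ty":0,"tz":0,"rx":0,"ry":0,"rz":0}]'| grep -E "time|pos|con"
python3 - <<'E'
from h import *
s=eyes.snapshot("wrist"); np.save('w3.npy',s,allow_pickle=True); print(sensors.get_state()['position'])
cv2.imwrite("pics/w3.png",cv2.cvtColor(cv2.resize(s['image'][180:345,170:385],None,fx=3.6,fy=3.6,interpolation=2),cv2.COLOR_RGB2BGR))
E
```

```text
position: [0.563, -0.1693, 0.1244]
contact_force: [2.8, 9.6, -1.0]
position: [0.5429, -0.1655, 0.1244]
contact_force: [7.7, 4.9, -4.2]
position: [0.5313, -0.1492, 0.1245]
contact_force: [5.2, -5.9, -3.5]
position: [0.5342, -0.1291, 0.1245]
contact_force: [-2.5, -5.5, -2.4]
position: [0.5513, -0.1163, 0.1244]
contact_force: [-7.8, -2.2, 4.7]
position: [0.5724, -0.1199, 0.1244]
contact_force: [-7.1, -0.7, 6.1]
time: 6.08
position: [0.574, -0.1212, 0.1244]
contact_force: [-0.8, 1.2, 2.8]
[ 0.5739833  -0.12119641  0.12441426]
```

View pics/w3.png

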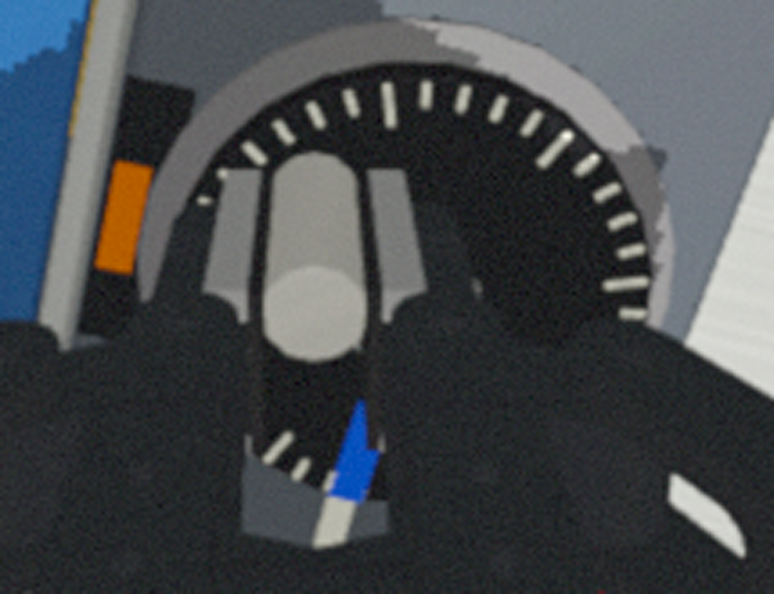

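The dial is back at the same place one turn on, with blue (350,455) lined up with the pointer (335,525). Next I fit the circle.

Run:
```python
import numpy as np
P=np.array([[.5741,-.1212],[.5843,-.1396],[.5784,-.1598],[.563,-.1693],[.5429,-.1655],[.5313,-.1492],[.5342,-.1291],[.5513,-.1163],[.574,-.1212]])
A=np.c_[2*P,np.ones(len(P))]; c=np.linalg.lstsq(A,(P**2).sum(1),rcond=None)[0]
print(c[:2],np.sqrt(c[2]+c[0]**2+c[1]**2)); d=P-c[:2]; print(np.round(np.hypot(*d.T)*1000,1)); a=np.arctan2(d[0,1],d[0,0]); print('phi',a)
# cw 0.897 in 3 rows, from a
f=a-np.array([0,.3,.6,.897]); q=2.7*np.c_[np.cos(f),np.sin(f)]; print(np.round(np.diff(q,axis=0),2).tolist())
b=f[-1]+np.r_[np.arange(17)*np.pi/8,2*np.pi+.3,2*np.pi+.6,2*np.pi+.897]; q=2.7*np.c_[np.cos(b),np.sin(b)]; print(np.round(np.diff(q,axis=0),2).tolist())
```

```text
[ 0.5575211 -0.1426892] 0.02706202090897835
[27.1 27.  27.  27.2 27.1 27.  27.  27.1 27.1]
phi 0.9136772020947673
[[0.56, -0.58], [0.36, -0.72], [0.13, -0.79]]
[[-0.22, 1.03], [-0.6, 0.87], [-0.89, 0.57], [-1.04, 0.19], [-1.03, -0.22], [-0.87, -0.6], [-0.57, -0.89], [-0.19, -1.04], [0.22, -1.03], [0.6, -0.87], [0.89, -0.57], [1.04, -0.19], [1.03, 0.22], [0.87, 0.6], [0.57, 0.89], [0.19, 1.04], [-0.13, 0.8], [-0.36, 0.72], [-0.55, 0.58]]
```

```bash
python3 -m creep '[{"tx":0.54,"ty":-0.56,"tz":0,"rx":0,"ry":0,"rz":0},{"tx":0.36,"ty":-0.69,"tz":0,"rx":0,"ry":0,"rz":0},{"tx":0.15,"ty":-0.76,"tz":0,"rx":0,"ry":0,"rz":0},{"tx":0,"ty":0,"tz":0,"rx":0,"ry":0,"rz":0},{"tx":0,"ty":0,"tz":0,"rx":0,"ry":0,"rz":0},{"tx":0,"ty":0,"tz":0,"rx":0,"ry":0,"rz":0}]'
python3 - <<'E'
from h import *
p=sensors.get_state()['position'][:2]-np.array([.5575,-.1427]); print(np.arctan2(p[1],p[0]),np.hypot(*p))
s=eyes.snapshot("wrist"); np.save('w4.npy',s,allow_pickle=True)
cv2.imwrite("pics/w4.png",cv2.cvtColor(cv2.resize(s['image'][180:345,170:385],None,fx=3.6,fy=3.6,interpolation=2),cv2.COLOR_RGB2BGR))
E
```

```text
time: 6.63
position: [0.5845, -0.1414, 0.1244]
orientation: [[0.96, 0.28, 0.003], [0.28, -0.96, -0.001], [0.002, 0.002, -1.0]]
contact_force: [3.1, -0.1, 5.2]
grip_width: 0.0126
grip_force: 41.8
0.04799351743384496 0.02699075571547654
```

View pics/w4.png

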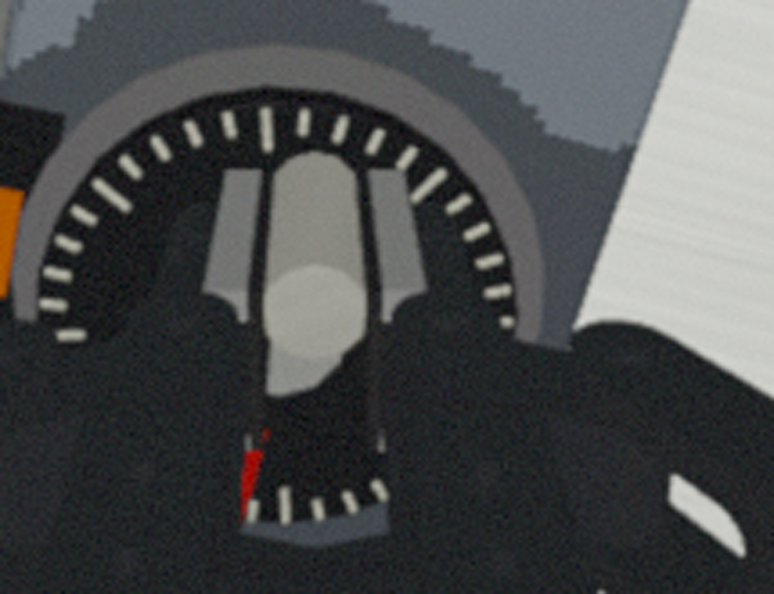

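Red (250,485) is at the edge of the finger gap and the pointer is hidden behind the finger, which agrees with the measured angle of about 7.6.

Run:
```python
import numpy as np
b=.048+np.r_[np.arange(17)*np.pi/8,2*np.pi+np.array([.3,.6,.9])]; q=2.7*np.c_[np.cos(b),np.sin(b)]; print(np.round(np.diff(q,axis=0),2).tolist())
```

```text
[[-0.25, 1.02], [-0.63, 0.85], [-0.9, 0.54], [-1.04, 0.16], [-1.02, -0.25], [-0.85, -0.63], [-0.54, -0.9], [-0.16, -1.04], [0.25, -1.02], [0.63, -0.85], [0.9, -0.54], [1.04, -0.16], [1.02, 0.25], [0.85, 0.63], [0.54, 0.9], [0.16, 1.04], [-0.16, 0.79], [-0.39, 0.71], [-0.58, 0.56]]
```

```bash
python3 -m creep '[{"tx":-0.25,"ty":1.02,"tz":0,"rx":0,"ry":0,"rz":0},{"tx":-0.63,"ty":0.85,"tz":0,"rx":0,"ry":0,"rz":0},{"tx":-0.9,"ty":0.54,"tz":0,"rx":0,"ry":0,"rz":0},{"tx":-1.04,"ty":0.16,"tz":0,"rx":0,"ry":0,"rz":0}]' | grep -E "pos|con"
python3 -m creep '[{"tx":-1.02,"ty":-0.25,"tz":0,"rx":0,"ry":0,"rz":0},{"tx":-0.85,"ty":-0.63,"tz":0,"rx":0,"ry":0,"rz":0},{"tx":-0.54,"ty":-0.9,"tz":0,"rx":0,"ry":0,"rz":0},{"tx":-0.16,"ty":-1.04,"tz":0,"rx":0,"ry":0,"rz":0}]' | grep -E "pos|con"
python3 -m creep '[{"tx":0.25,"ty":-1.02,"tz":0,"rx":0,"ry":0,"rz":0},{"tx":0.63,"ty":-0.85,"tz":0,"rx":0,"ry":0,"rz":0},{"tx":0.9,"ty":-0.54,"tz":0,"rx":0,"ry":0,"rz":0},{"tx":1.04,"ty":-0.16,"tz":0,"rx":0,"ry":0,"rz":0}]' | grep -E "pos|con"
python3 -m creep '[{"tx":1.02,"ty":0.25,"tz":0,"rx":0,"ry":0,"rz":0},{"tx":0.85,"ty":0.63,"tz":0,"rx":0,"ry":0,"rz":0},{"tx":0.54,"ty":0.9,"tz":0,"rx":0,"ry":0,"rz":0},{"tx":0.16,"ty":1.04,"tz":0,"rx":0,"ry":0,"rz":0}]' | grep -E "pos|con"
python3 -m creep '[{"tx":0,"ty":0,"tz":0,"rx":0,"ry":0,"rz":0}]'| grep -E "time|pos|con"
```

```text
position: [0.5563, -0.1153, 0.1243]
contact_force: [4.2, -8.5, 3.7]
position: [0.5302, -0.1435, 0.1242]
contact_force: [11.0, 3.8, 3.0]
position: [0.557, -0.1698, 0.1241]
contact_force: [-13.0, 4.9, 10.5]
position: [0.5846, -0.1434, 0.1243]
contact_force: [0.1, -9.8, 2.8]
time: 8.1
position: [0.5845, -0.1413, 0.1242]
contact_force: [3.5, -0.9, 5.8]
```

Now the last 0.9 rad back to blue, then check.

```bash
python3 -m creep '[{"tx":-0.16,"ty":0.79,"tz":0,"rx":0,"ry":0,"rz":0},{"tx":-0.39,"ty":0.71,"tz":0,"rx":0,"ry":0,"rz":0},{"tx":-0.58,"ty":0.56,"tz":0,"rx":0,"ry":0,"rz":0},{"tx":0,"ty":0,"tz":0,"rx":0,"ry":0,"rz":0},{"tx":0,"ty":0,"tz":0,"rx":0,"ry":0,"rz":0},{"tx":0,"ty":0,"tz":0,"rx":0,"ry":0,"rz":0}]'
python3 - <<'E'
from h import *
p=sensors.get_state()['position'][:2]-np.array([.5575,-.1427]); a=np.arctan2(p[1],p[0]);print(a,np.hypot(*p))
f=a-np.arange(0,32)*.1; q=2.7*np.c_[np.cos(f),np.sin(f)]; print(np.round(np.diff(q,axis=0),2).tolist())
E
```

```text
time: 8.6
position: [0.5733, -0.1208, 0.1243]
orientation: [[0.96, 0.28, 0.003], [0.28, -0.96, -0.001], [0.002, 0.001, -1.0]]
contact_force: [3.5, 0.9, 5.5]
grip_width: 0.0127
grip_force: 42.0
0.9455361965709133 0.027063282274335177
[[0.21, -0.17], [0.19, -0.19], [0.17, -0.21], [0.15, -0.22], [0.13, -0.24], [0.1, -0.25], [0.08, -0.26], [0.05, -0.26], [0.03, -0.27], [-0.0, -0.27], [-0.03, -0.27], [-0.05, -0.26], [-0.08, -0.26], [-0.11, -0.25], [-0.13, -0.24], [-0.15, -0.22], [-0.17, -0.21], [-0.19, -0.19], [-0.21, -0.17], [-0.23, -0.14], [-0.24, -0.12], [-0.25, -0.1], [-0.26, -0.07], [-0.27, -0.04], [-0.27, -0.02], [-0.27, 0.01], [-0.27, 0.04], [-0.26, 0.06], [-0.26, 0.09], [-0.24, 0.11], [-0.23, 0.14]]
```

```bash
cat > ck.py <<'E'
import sys
from h import *
st=sensors.get_state(); p=st['position'][:2]-np.array([.5575,-.1427]); a=np.arctan2(p[1],p[0]); F=st['contact_force']
r=-(F[0]*np.sin(a)-F[1]*np.cos(a)); lag=(a-float(sys.argv[1])+np.pi)%(2*np.pi)-np.pi
print('phi %.3f lag %.3f resist %.1f r %.1f F %s'%(a,lag,r,np.hypot(*p)*1e3,np.round(F,1)))
sys.exit(int(r>7 or lag>.08))
E
python3 -m creep '[{"tx":0.21,"ty":-0.17,"tz":0,"rx":0,"ry":0,"rz":0},{"tx":0.19,"ty":-0.19,"tz":0,"rx":0,"ry":0,"rz":0},{"tx":0.17,"ty":-0.21,"tz":0,"rx":0,"ry":0,"rz":0},{"tx":0.15,"ty":-0.22,"tz":0,"rx":0,"ry":0,"rz":0},{"tx":0.13,"ty":-0.24,"tz":0,"rx":0,"ry":0,"rz":0},{"tx":0.1,"ty":-0.25,"tz":0,"rx":0,"ry":0,"rz":0}]' >/dev/null; python3 ck.py 0.345
python3 -m creep '[{"tx":0.04,"ty":-0.13,"tz":0,"rx":0,"ry":0,"rz":0},{"tx":0.04,"ty":-0.13,"tz":0,"rx":0,"ry":0,"rz":0},{"tx":0,"ty":0,"tz":0,"rx":0,"ry":0,"rz":0}]' >/dev/null; python3 ck.py 0.245
```

```text
phi 0.396 lag 0.051 resist 8.9 r 27.0 F [0.  9.6 6.1]
phi 0.309 lag 0.064 resist 6.9 r 27.0 F [2.4 8.1 7.8]
```

```bash
python3 -m creep '[{"tx":0,"ty":0,"tz":0,"rx":0,"ry":0,"rz":0},{"tx":0,"ty":0,"tz":0,"rx":0,"ry":0,"rz":0}]' >/dev/null; python3 ck.py 0.245
python3 -m creep '[{"tx":0.02,"ty":-0.13,"tz":0,"rx":0,"ry":0,"rz":0},{"tx":0,"ty":0,"tz":0,"rx":0,"ry":0,"rz":0},{"tx":0,"ty":0,"tz":0,"rx":0,"ry":0,"rz":0}]' >/dev/null; python3 ck.py 0.195
```

```text
phi 0.280 lag 0.035 resist 2.9 r 27.0 F [3.9 4.2 7.1]
phi 0.223 lag 0.028 resist 3.2 r 26.9 F [3.4 4.1 7.7]
```

```bash
sed -i 's/r>7 or lag>.08/r>6 or lag>.075/' ck.py
python3 -m creep '[{"tx":0.02,"ty":-0.13,"tz":0,"rx":0,"ry":0,"rz":0},{"tx":0.02,"ty":-0.14,"tz":0,"rx":0,"ry":0,"rz":0},{"tx":0,"ty":0,"tz":0,"rx":0,"ry":0,"rz":0},{"tx":0,"ty":0,"tz":0,"rx":0,"ry":0,"rz":0},{"tx":0,"ty":0,"tz":0,"rx":0,"ry":0,"rz":0}]' >/dev/null; python3 ck.py 0.095 &&
python3 -m creep '[{"tx":0.01,"ty":-0.13,"tz":0,"rx":0,"ry":0,"rz":0},{"tx":0,"ty":-0.14,"tz":0,"rx":0,"ry":0,"rz":0},{"tx":0,"ty":0,"tz":0,"rx":0,"ry":0,"rz":0},{"tx":0,"ty":0,"tz":0,"rx":0,"ry":0,"rz":0},{"tx":0,"ty":0,"tz":0,"rx":0,"ry":0,"rz":0}]' >/dev/null && python3 ck.py -0.005 &&
python3 -m creep '[{"tx":0,"ty":-0.13,"tz":0,"rx":0,"ry":0,"rz":0},{"tx":-0.01,"ty":-0.14,"tz":0,"rx":0,"ry":0,"rz":0},{"tx":0,"ty":0,"tz":0,"rx":0,"ry":0,"rz":0},{"tx":0,"ty":0,"tz":0,"rx":0,"ry":0,"rz":0},{"tx":0,"ty":0,"tz":0,"rx":0,"ry":0,"rz":0}]' >/dev/null && python3 ck.py -0.105 &&
python3 -m creep '[{"tx":-0.02,"ty":-0.13,"tz":0,"rx":0,"ry":0,"rz":0},{"tx":-0.02,"ty":-0.14,"tz":0,"rx":0,"ry":0,"rz":0},{"tx":0,"ty":0,"tz":0,"rx":0,"ry":0,"rz":0},{"tx":0,"ty":0,"tz":0,"rx":0,"ry":0,"rz":0},{"tx":0,"ty":0,"tz":0,"rx":0,"ry":0,"rz":0}]' >/dev/null && python3 ck.py -0.205 &&
python3 -m creep '[{"tx":-0.03,"ty":-0.13,"tz":0,"rx":0,"ry":0,"rz":0},{"tx":-0.04,"ty":-0.13,"tz":0,"rx":0,"ry":0,"rz":0},{"tx":0,"ty":0,"tz":0,"rx":0,"ry":0,"rz":0},{"tx":0,"ty":0,"tz":0,"rx":0,"ry":0,"rz":0},{"tx":0,"ty":0,"tz":0,"rx":0,"ry":0,"rz":0}]' >/dev/null && python3 ck.py -0.305 &&
python3 -m creep '[{"tx":-0.04,"ty":-0.12,"tz":0,"rx":0,"ry":0,"rz":0},{"tx":-0.05,"ty":-0.13,"tz":0,"rx":0,"ry":0,"rz":0},{"tx":0,"ty":0,"tz":0,"rx":0,"ry":0,"rz":0},{"tx":0,"ty":0,"tz":0,"rx":0,"ry":0,"rz":0},{"tx":0,"ty":0,"tz":0,"rx":0,"ry":0,"rz":0}]' >/dev/null && python3 ck.py -0.405
```

```text
phi 0.122 lag 0.027 resist 4.1 r 27.0 F [4.7 4.7 7. ]
phi 0.003 lag 0.008 resist 2.1 r 27.0 F [5.1 2.1 5.5]
phi -0.090 lag 0.015 resist 3.2 r 26.9 F [4.7 2.8 6.8]
phi -0.201 lag 0.004 resist 2.8 r 26.9 F [4.9 1.8 6.2]
phi -0.299 lag 0.006 resist 3.7 r 26.9 F [5.8 2.1 6.2]
phi -0.397 lag 0.008 resist 3.6 r 26.9 F [5.3 1.7 6.4]
```

```bash
python3 -m creep '[{"tx":-0.06,"ty":-0.12,"tz":0,"rx":0,"ry":0,"rz":0},{"tx":-0.06,"ty":-0.12,"tz":0,"rx":0,"ry":0,"rz":0},{"tx":0,"ty":0,"tz":0,"rx":0,"ry":0,"rz":0},{"tx":0,"ty":0,"tz":0,"rx":0,"ry":0,"rz":0},{"tx":0,"ty":0,"tz":0,"rx":0,"ry":0,"rz":0}]' >/dev/null; python3 ck.py -0.505 &&
python3 -m creep '[{"tx":-0.07,"ty":-0.12,"tz":0,"rx":0,"ry":0,"rz":0},{"tx":-0.07,"ty":-0.11,"tz":0,"rx":0,"ry":0,"rz":0},{"tx":0,"ty":0,"tz":0,"rx":0,"ry":0,"rz":0},{"tx":0,"ty":0,"tz":0,"rx":0,"ry":0,"rz":0},{"tx":0,"ty":0,"tz":0,"rx":0,"ry":0,"rz":0}]' >/dev/null && python3 ck.py -0.605 &&
python3 -m creep '[{"tx":-0.08,"ty":-0.11,"tz":0,"rx":0,"ry":0,"rz":0},{"tx":-0.08,"ty":-0.1,"tz":0,"rx":0,"ry":0,"rz":0},{"tx":0,"ty":0,"tz":0,"rx":0,"ry":0,"rz":0},{"tx":0,"ty":0,"tz":0,"rx":0,"ry":0,"rz":0},{"tx":0,"ty":0,"tz":0,"rx":0,"ry":0,"rz":0}]' >/dev/null && python3 ck.py -0.705 &&
python3 -m creep '[{"tx":-0.09,"ty":-0.1,"tz":0,"rx":0,"ry":0,"rz":0},{"tx":-0.1,"ty":-0.1,"tz":0,"rx":0,"ry":0,"rz":0},{"tx":0,"ty":0,"tz":0,"rx":0,"ry":0,"rz":0},{"tx":0,"ty":0,"tz":0,"rx":0,"ry":0,"rz":0},{"tx":0,"ty":0,"tz":0,"rx":0,"ry":0,"rz":0}]' >/dev/null && python3 ck.py -0.805 &&
python3 -m creep '[{"tx":-0.1,"ty":-0.09,"tz":0,"rx":0,"ry":0,"rz":0},{"tx":-0.1,"ty":-0.09,"tz":0,"rx":0,"ry":0,"rz":0},{"tx":0,"ty":0,"tz":0,"rx":0,"ry":0,"rz":0},{"tx":0,"ty":0,"tz":0,"rx":0,"ry":0,"rz":0},{"tx":0,"ty":0,"tz":0,"rx":0,"ry":0,"rz":0}]' >/dev/null && python3 ck.py -0.905 &&
python3 -m creep '[{"tx":-0.11,"ty":-0.08,"tz":0,"rx":0,"ry":0,"rz":0},{"tx":-0.11,"ty":-0.08,"tz":0,"rx":0,"ry":0,"rz":0},{"tx":0,"ty":0,"tz":0,"rx":0,"ry":0,"rz":0},{"tx":0,"ty":0,"tz":0,"rx":0,"ry":0,"rz":0},{"tx":0,"ty":0,"tz":0,"rx":0,"ry":0,"rz":0}]' >/dev/null && python3 ck.py -1.005
```

```text
phi -0.518 lag -0.013 resist 1.7 r 26.9 F [3.3 0.1 5.7]
phi -0.609 lag -0.004 resist 2.9 r 26.9 F [4.4 0.5 6.6]
phi -0.704 lag 0.001 resist 3.3 r 26.9 F [4.2 0.8 7.5]
phi -0.834 lag -0.029 resist -0.6 r 26.9 F [ 1.1 -2.1  7.6]
phi -0.921 lag -0.016 resist 2.1 r 26.9 F [2.3 0.5 6.7]
phi -1.035 lag -0.030 resist -0.3 r 26.9 F [ 0.8 -1.8  8. ]
```

```bash
python3 -m creep '[{"tx":-0.12,"ty":-0.07,"tz":0,"rx":0,"ry":0,"rz":0},{"tx":-0.12,"ty":-0.07,"tz":0,"rx":0,"ry":0,"rz":0},{"tx":0,"ty":0,"tz":0,"rx":0,"ry":0,"rz":0},{"tx":0,"ty":0,"tz":0,"rx":0,"ry":0,"rz":0},{"tx":0,"ty":0,"tz":0,"rx":0,"ry":0,"rz":0}]' >/dev/null; python3 ck.py -1.105 &&
python3 -m creep '[{"tx":-0.12,"ty":-0.06,"tz":0,"rx":0,"ry":0,"rz":0},{"tx":-0.13,"ty":-0.05,"tz":0,"rx":0,"ry":0,"rz":0},{"tx":0,"ty":0,"tz":0,"rx":0,"ry":0,"rz":0},{"tx":0,"ty":0,"tz":0,"rx":0,"ry":0,"rz":0},{"tx":0,"ty":0,"tz":0,"rx":0,"ry":0,"rz":0}]' >/dev/null && python3 ck.py -1.205 &&
python3 -m creep '[{"tx":-0.13,"ty":-0.05,"tz":0,"rx":0,"ry":0,"rz":0},{"tx":-0.13,"ty":-0.04,"tz":0,"rx":0,"ry":0,"rz":0},{"tx":0,"ty":0,"tz":0,"rx":0,"ry":0,"rz":0},{"tx":0,"ty":0,"tz":0,"rx":0,"ry":0,"rz":0},{"tx":0,"ty":0,"tz":0,"rx":0,"ry":0,"rz":0}]' >/dev/null && python3 ck.py -1.305 &&
python3 -m creep '[{"tx":-0.13,"ty":-0.03,"tz":0,"rx":0,"ry":0,"rz":0},{"tx":-0.13,"ty":-0.03,"tz":0,"rx":0,"ry":0,"rz":0},{"tx":0,"ty":0,"tz":0,"rx":0,"ry":0,"rz":0},{"tx":0,"ty":0,"tz":0,"rx":0,"ry":0,"rz":0},{"tx":0,"ty":0,"tz":0,"rx":0,"ry":0,"rz":0}]' >/dev/null && python3 ck.py -1.405 &&
python3 -m creep '[{"tx":-0.13,"ty":-0.02,"tz":0,"rx":0,"ry":0,"rz":0},{"tx":-0.13,"ty":-0.01,"tz":0,"rx":0,"ry":0,"rz":0},{"tx":0,"ty":0,"tz":0,"rx":0,"ry":0,"rz":0},{"tx":0,"ty":0,"tz":0,"rx":0,"ry":0,"rz":0},{"tx":0,"ty":0,"tz":0,"rx":0,"ry":0,"rz":0}]' >/dev/null && python3 ck.py -1.505
```

```text
phi -1.142 lag -0.037 resist -0.5 r 27.0 F [ 0.1 -1.3  7.5]
phi -1.238 lag -0.033 resist 0.9 r 26.9 F [0.6 0.8 8.2]
phi -1.309 lag -0.004 resist 4.9 r 26.9 F [4.7 1.3 6.2]
phi -1.359 lag 0.046 resist 12.8 r 26.9 F [12.3  4.   2.8]
```

```bash
python3 -m creep '[{"tx":0.2,"ty":0.04,"tz":0,"rx":0,"ry":0,"rz":0},{"tx":0,"ty":0,"tz":0,"rx":0,"ry":0,"rz":0},{"tx":0,"ty":0,"tz":0,"rx":0,"ry":0,"rz":0},{"tx":0,"ty":0,"tz":0,"rx":0,"ry":0,"rz":0}]' |grep time; python3 ck.py -1.33
python3 - <<'E'
from h import *
np.set_printoptions(precision=4,suppress=True)
for c in ["wrist","scene","side"]:
    s=eyes.snapshot(c); im=s['image'].astype(int); r,g,b=im[...,0],im[...,1],im[...,2]
    m=((r>130)&(g>50)&(g<140)&(b<50)).astype(np.uint8); n,l,st,ce=cv2.connectedComponentsWithStats(m)
    for i in range(1,n):
        if st[i,4]>4:
            w=world(s,ce[i],.097)
            if abs(w[0]-.557)<.03 and abs(w[1]+.095)<.03: print(c,st[i,4],ce[i],w)
E
```

```text
time: 16.77
phi -1.313 lag 0.017 resist 7.1 r 27.0 F [6.6 2.7 5.5]
wrist 147 [138.6122 207.034 ] [ 0.5573 -0.0945  0.097 ]
```

```bash
python3 -m creep '[{"tx":0.12,"ty":0.02,"tz":0,"rx":0,"ry":0,"rz":0},{"tx":0,"ty":0,"tz":0,"rx":0,"ry":0,"rz":0},{"tx":0,"ty":0,"tz":0,"rx":0,"ry":0,"rz":0}]' |grep time; python3 ck.py -1.33
python3 - <<'E'
from h import *
s=eyes.snapshot("wrist"); 
a=s['image'][150:300,80:200]; b=np.load('w2.npy',allow_pickle=True).item()['image'][180:300,170:290]
f=lambda x:cv2.resize(x,(390,390),interpolation=2)
cv2.imwrite("pics/w5.png",cv2.cvtColor(np.hstack([f(a[30:]),f(b)]),cv2.COLOR_RGB2BGR))
E
```

```text
time: 17.17
phi -1.292 lag 0.038 resist 4.5 r 27.0 F [4.  2.3 6.5]
```

View pics/w5.png

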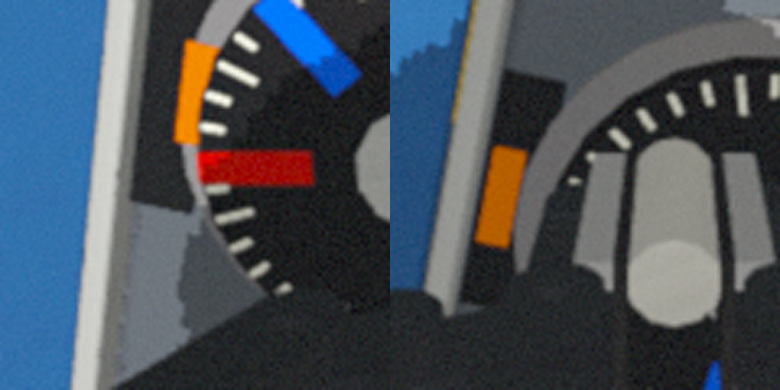

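The left half shows the orange flag (195,92) now against the dial ring, compared with the right half where it stands clear at (503,195), so the bolt has dropped. I release the spinner, lift and go behind the handle.

```bash
python3 -m creep '[{"tx":0,"ty":0,"tz":0,"rx":0,"ry":0,"rz":0},{"tx":0,"ty":0,"tz":0,"rx":0,"ry":0,"rz":0},{"tx":0,"ty":0,"tz":0,"rx":0,"ry":0,"rz":0},{"tx":0,"ty":0,"tz":2,"rx":0,"ry":0,"rz":0},{"tx":0,"ty":0,"tz":2,"rx":0,"ry":0,"rz":0},{"tx":0,"ty":0,"tz":2,"rx":0,"ry":0,"rz":0},{"tx":0,"ty":0,"tz":0,"rx":0,"ry":0,"rz":0}]' 0.5
python3 -m creep '[{"tx":-2,"ty":3,"tz":0,"rx":0,"ry":0,"rz":0},{"tx":-2,"ty":3,"tz":0,"rx":0,"ry":0,"rz":0},{"tx":-2,"ty":3,"tz":0,"rx":0,"ry":0,"rz":0},{"tx":-2,"ty":3,"tz":0,"rx":0,"ry":0,"rz":0},{"tx":-2,"ty":3,"tz":0,"rx":0,"ry":0,"rz":0},{"tx":0,"ty":0.5,"tz":0,"rx":0,"ry":0,"rz":0},{"tx":0,"ty":0,"tz":0,"rx":0,"ry":0,"rz":0},{"tx":0,"ty":0,"tz":0,"rx":0,"ry":0,"rz":0}]' 1 40
python3 - <<'E'
from h import *
np.set_printoptions(precision=4,suppress=True)
s=eyes.snapshot("wrist"); 
P=pts(s,np.ones((384,512),bool)); 
m=(P[:,2]>.118)&(P[:,2]<.145)&(P[:,1]>-.06)&(P[:,1]<.04)&(P[:,0]<.56); Q=P[m]; print(len(Q),Q.min(0),Q.max(0),np.median(Q,0))
print(sensors.get_state()['position'])
cv2.imwrite("pics/w6.png",cv2.cvtColor(s['image'],cv2.COLOR_RGB2BGR))
E
```

```text
time: 17.8
position: [0.565, -0.169, 0.187]
orientation: [[0.96, 0.28, 0.004], [0.28, -0.96, -0.001], [0.003, 0.002, -1.0]]
contact_force: [0.8, -0.0, 0.7]
grip_width: 0.0426
grip_force: 0.0
time: 18.47
position: [0.4643, -0.0136, 0.183]
orientation: [[0.96, 0.281, -0.0], [0.281, -0.96, -0.0], [-0.0, 0.0, -1.0]]
contact_force: [-0.6, -0.6, 1.1]
grip_width: 0.0004
grip_force: 0.0
1803 [ 0.5013 -0.0416  0.1249] [0.5159 0.0183 0.1379] [ 0.5093 -0.011   0.1353]
[ 0.4645 -0.0141  0.183 ]
```

View pics/w6.png

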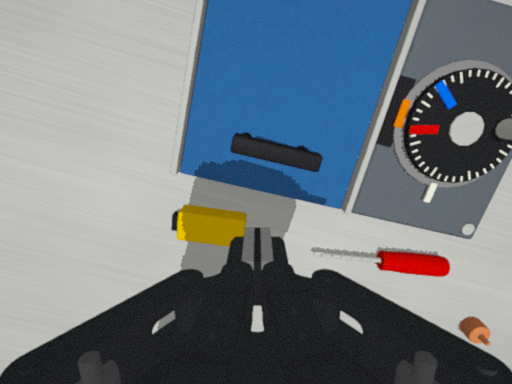

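The closed fingers (257,245) stand in line with the handle (275,152), and the battery and screwdriver haven't moved. I descend and push gently.

```bash
python3 -m creep '[{"tx":0,"ty":0,"tz":-3,"rx":0,"ry":0,"rz":0},{"tx":0,"ty":0,"tz":-2.2,"rx":0,"ry":0,"rz":0},{"tx":0,"ty":0,"tz":-1,"rx":0,"ry":0,"rz":0},{"tx":1,"ty":0.07,"tz":0,"rx":0,"ry":0,"rz":0},{"tx":1,"ty":0.07,"tz":0,"rx":0,"ry":0,"rz":0},{"tx":0.5,"ty":0.04,"tz":0,"rx":0,"ry":0,"rz":0},{"tx":0.4,"ty":0.03,"tz":0,"rx":0,"ry":0,"rz":0},{"tx":0.4,"ty":0.03,"tz":0,"rx":0,"ry":0,"rz":0},{"tx":0,"ty":0,"tz":0,"rx":0,"ry":0,"rz":0}]'
python3 -m creep '[{"tx":0.3,"ty":0.02,"tz":0,"rx":0,"ry":0,"rz":0},{"tx":0.3,"ty":0.02,"tz":0,"rx":0,"ry":0,"rz":0},{"tx":0,"ty":0,"tz":0,"rx":0,"ry":0,"rz":0}]'
```

```text
time: 19.27
position: [0.4983, -0.0112, 0.1218]
orientation: [[0.96, 0.28, 0.001], [0.28, -0.96, 0.0], [0.001, 0.0, -1.0]]
contact_force: [0.2, 0.6, -0.9]
grip_width: -0.0
grip_force: 0.0
time: 19.52
position: [0.5038, -0.0107, 0.1215]
orientation: [[0.96, 0.28, 0.001], [0.28, -0.96, 0.0], [0.001, 0.0, -1.0]]
contact_force: [-0.1, 0.3, 0.3]
grip_width: -0.0002
grip_force: 0.2
```

Run:
```python
from h import *
np.set_printoptions(precision=4,suppress=True)
s=eyes.snapshot("wrist"); 
P=pts(s,np.ones((384,512),bool)); 
m=(P[:,2]>.118)&(P[:,2]<.15)&(P[:,1]>-.06)&(P[:,1]<.04)&(P[:,0]<.6)&(P[:,0]>.49); Q=P[m]; print(len(Q),Q.min(0),Q.max(0),np.median(Q,0))
cv2.imwrite("pics/w7.png",cv2.cvtColor(s['image'],cv2.COLOR_RGB2BGR))
```

```text
4958 [ 0.5062 -0.0408  0.118 ] [0.5303 0.0191 0.1499] [ 0.5224 -0.0076  0.1353]
```

View pics/w7.png

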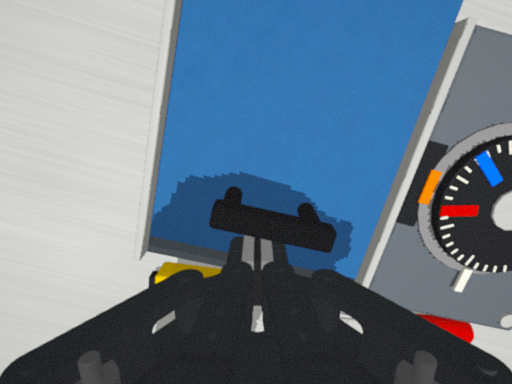

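The bar (272,225) has moved with the finger and the cover is about 13 mm open, clearly unlocked. I keep pushing.

```bash
python3 -m creep '[{"tx":0.8,"ty":0.06,"tz":0,"rx":0,"ry":0,"rz":0},{"tx":1,"ty":0.07,"tz":0,"rx":0,"ry":0,"rz":0},{"tx":1,"ty":0.07,"tz":0,"rx":0,"ry":0,"rz":0},{"tx":1,"ty":0.07,"tz":0,"rx":0,"ry":0,"rz":0},{"tx":1,"ty":0.07,"tz":0,"rx":0,"ry":0,"rz":0},{"tx":1,"ty":0.07,"tz":0,"rx":0,"ry":0,"rz":0},{"tx":0.8,"ty":0.06,"tz":0,"rx":0,"ry":0,"rz":0},{"tx":0.6,"ty":0.04,"tz":0,"rx":0,"ry":0,"rz":0},{"tx":0.4,"ty":0.03,"tz":0,"rx":0,"ry":0,"rz":0},{"tx":0,"ty":0,"tz":0,"rx":0,"ry":0,"rz":0}]' | grep -E "time|pos|con"
python3 -m creep '[{"tx":0.3,"ty":0.02,"tz":0,"rx":0,"ry":0,"rz":0},{"tx":0.3,"ty":0.02,"tz":0,"rx":0,"ry":0,"rz":0},{"tx":0.2,"ty":0.01,"tz":0,"rx":0,"ry":0,"rz":0},{"tx":0.2,"ty":0.01,"tz":0,"rx":0,"ry":0,"rz":0}]'| grep -E "time|pos|con"
python3 -m creep '[{"tx":0.2,"ty":0.01,"tz":0,"rx":0,"ry":0,"rz":0},{"tx":0,"ty":0,"tz":0,"rx":0,"ry":0,"rz":0}]'| grep -E "time|pos|con"
```

```text
time: 20.4
position: [0.5802, -0.0051, 0.121]
contact_force: [0.1, 0.2, 0.2]
time: 20.73
position: [0.5892, -0.0046, 0.1211]
contact_force: [-1.8, 0.0, -0.1]
time: 20.9
position: [0.5901, -0.0046, 0.121]
contact_force: [-9.9, 0.0, 1.9]
```

At the end stop (10 N). I back off, lift and verify.

```bash
python3 -m creep '[{"tx":-1,"ty":-0.07,"tz":0,"rx":0,"ry":0,"rz":0},{"tx":-1.5,"ty":-0.1,"tz":0,"rx":0,"ry":0,"rz":0},{"tx":-2,"ty":0,"tz":1,"rx":0,"ry":0,"rz":0},{"tx":-1,"ty":0,"tz":3,"rx":0,"ry":0,"rz":0},{"tx":0,"ty":0,"tz":4,"rx":0,"ry":0,"rz":0},{"tx":0,"ty":0,"tz":3,"rx":0,"ry":0,"rz":0},{"tx":0,"ty":0,"tz":0,"rx":0,"ry":0,"rz":0},{"tx":0,"ty":0,"tz":0,"rx":0,"ry":0,"rz":0},{"tx":0,"ty":0,"tz":0,"rx":0,"ry":0,"rz":0}]'
python3 - <<'E'
from h import *
np.set_printoptions(precision=4,suppress=True)
s=eyes.snapshot("wrist"); 
P=pts(s,np.ones((384,512),bool)); 
m=(P[:,2]>.118)&(P[:,2]<.15)&(P[:,1]>-.06)&(P[:,1]<.05)&(P[:,0]<.7)&(P[:,0]>.56); Q=P[m]; print(len(Q),Q.min(0),Q.max(0),np.median(Q,0))
im=s['image'].astype(int); r,g,b=im[...,0],im[...,1],im[...,2]
m=((r>130)&(g>50)&(g<140)&(b<50)).astype(np.uint8); n,l,st,ce=cv2.connectedComponentsWithStats(m)
for i in range(1,n):
    if st[i,4]>20: print('flag',st[i,4],world(s,ce[i],.097))
E
```

```text
time: 21.65
position: [0.5366, -0.0064, 0.2311]
orientation: [[0.96, 0.28, 0.001], [0.28, -0.96, 0.0], [0.001, 0.0, -1.0]]
contact_force: [-1.0, 0.1, -0.5]
grip_width: 0.0001
grip_force: 0.0
1190 [ 0.6011 -0.0364  0.1324] [0.6154 0.0234 0.1377] [ 0.6084 -0.0058  0.1354]
flag 146 [ 0.5525 -0.0353  0.097 ]
flag 75 [0.5441 0.0286 0.097 ]
flag 67 [ 0.5455 -0.0063  0.097 ]
flag 61 [ 0.5575 -0.0961  0.097 ]
flag 432 [0.4511 0.0251 0.097 ]
flag 32 [0.4253 0.0347 0.097 ]
```

The bar is now at x 0.608, about 99 mm from where it started. The flag is still at its dropped position, and nothing touches the robot.

```bash
python3 -c "
from station import bot
print(bot.finish_job())"
```

```text
the job is handed in; nothing more can be done
None
```

The lockbox is open and the job is handed in, though no verdict came back: the bolt dropped at a felt stop of about 2.7 rad, and the cover is open about 99 of its 100 mm. The arm is clear, and I saw no loose thing shift.

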